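Raise the tube cabinet's sash to the pointer

TASK

Of the two clear cabinets on the bench, open the one that has the rack of tubes in it: raise its sash until the underside of the sash's lip is level with the black pointer clamped on that cabinet's post, and leave it standing there. Leave the other cabinet's sash where it is and do not knock over the amber bottle.

Things in the scene. Friction and masses are not known exactly. Their poses are not given: they have to be found in the camera images.
- sash_lip (a point): Mid underside of the nose (16 mm bar) of the wanted sash's dark steel lip: 220 mm long, 16 thick, 34 out from the clear panel. x into cabinet, y along lip, z up. Starts 85-130 mm up, open below (55 mm sill 50 mm behind). Not grippable from above: push from under the nose, e.g. shut fingers tilted 30-45 deg forward. Counterbalanced: 1-5 N moves it up or down, stays where left, travel 205 mm.
- pointer_tip (a point): Front tip, at mid-thickness, of the black pointer blade (level, 5 mm thick, 14 wide, fixed) on the left (+y) post of the cabinet with the 18-tube rack: 139 mm left of the lip's middle, 17 mm farther out. Its height (180-265 mm) is that for the lip's underside. The cabinet is 300 mm wide, its two front posts 480 high. The other cabinet's own pointer does not count.
- other_sash_lip (a point): The same point on the lip of the other cabinet, which is of the same build but has a small round-lidded grey and black centrifuge in it. It stands beside the first, on its left or its right. Its sash must stay where it is.
- bottle: Loose amber bottle with a white cap, 64 mm in diameter, 130 mm high, standing on the bench in front of the gap between the cabinets. Origin: centre of its underside, z up.

How it is judged:
At the end, for the whole second after the job is handed in: The underside of the tube cabinet's sash lip stands within 15 mm of the height of that cabinet's pointer and stays there, the other sash is within 15 mm of where it was, and the bottle is upright (z of sash_lip in the frame of pointer_tip between -0.015 and 0.015 m and distance of other_sash_lip from where it was at the start of the episode below 0.015 m and angle between bottle's own z axis and vertical below 0.3 rad); the robot touches nothing.
It fails at once if the other cabinet's sash is moved more than 15 mm (distance of other_sash_lip from where it was at the start of the episode above 0.015 m).
It fails at once if the amber bottle is knocked over (angle between bottle's own z axis and vertical above 0.5 rad).
It also fails if it takes over 48 s, if anything falls off the work surface, if the arm or the gripper's body presses on something with over 40 N, if the wrist force passes 120 N, or if a joint passes its speed limit or range.

ROBOT

A 7-joint arm with a two-finger parallel gripper is mounted at the origin on the work surface. World frame = base frame: x ahead of the robot, y to its left, z up, the work surface at z = 0. Lengths are in m, angles in rad, forces in N, time in s.
With the tool pointing down it reaches from about 0.425 to 1.025 m from the base axis. Payload 3.6 kg.
Tool frame: the origin (TCP) lies on the centre line of the jaws, within the pads' length; the fingertips stand 22 mm ahead of it and the grasp point (between the pads) lies 3 mm ahead of it (manip.tcp_to_tips is the z of the fingertips in the tool frame, in m); z points along the fingers, y is the line along which they close (so a half turn about z gives the same grasp; the last joint's range is limited). The gripper opens to 85 mm and grips with 20 to 120 N. Pads are 22 mm wide; open, the fingers measure 114 mm over their backs; the gripper's body (76 mm by 85 mm) begins 54 mm behind the grasp point. The pads swing forward as they close: fully open they stand 13 mm farther back than shut.
Start: joints at [-1.266, 0.591, 0.048, 1.609, -0.033, 0.943, -0.034], TCP at [0.281, 0.668, 0.253] pointing down, gripper open.
Joint ranges: [-2.69, 2.69], [-0.47, 2.24], [-1.27, 1.36], [0.19, 2.51], [-1.53, 4.68], [0.08, 2.07], [-3.09, 3.09]. Speed limits (rad/s): [2.57, 2.57, 3.14, 3.14, 3.14, 3.14, 3.14].

INTERFACE

Orientations are given as a unit quaternion [w, x, y, z].
In Python, from rig import manip, optics, job gives the robot as it stands. The module is installed in compiled form; this text tells all that it offers.
- The arm moves only by the shell command python3 -m pendant 'ROWS' [FORCE]. ROWS is JSON, a list of rows, each an object of numbers: "gripper": the opening, from 0 (shut) to 1 (fully open); "dx", "dy", "dz": the shift along the tool's x, y, z in units of 30 mm (1.0 is 30 mm); "wx", "wy", "wz": the turn, a rotation vector about the tool's x, y, z in units of 10 degrees (1.0 is 10 degrees). A call has 1 to 12 rows; each row shifts and turns the commanded pose from where the row before left it, along the tool's axes as they then stand; what a row does not reach is not made up. A row lasts 1/8 s, in which the tool goes at most 62.5 mm and 10.7 degrees, less where a joint would pass 70% of its speed; a pose out of reach is approached as far as the arm can. A call is refused whole if a number of a shift passes 1 or a number of a turn 1, either way. A call with a gripper value outside its range is refused whole. The fingers move at their own pace and stop on an object; FORCE is the grip in N (left out, the last holds). Time passes only in rows, so rows that do not move let the fingers close. It gives the time, the measured TCP pose, the force, the opening and the grip force at its end, in the units of the state.
- manip.get_obs(): the state, without advancing time (a new reading comes with each control period).
- optics.snapshot(name): name is "side" or "top"; returns the picture (384x512x3 uint8, red, green, blue); there is no depth.
- optics.calibration(name): a dict with "fov_y" (degrees; the focal length in pixels is half the picture's height over the tangent of half this angle, whatever the lens; pixels are square), "cx", "cy" (the principal point, pixels), "k1" (the pictures are not rectified: a ray, as slopes to the right and down, at radius r is drawn at 1 + k1 r^2 times it, then the intrinsics apply), "rvec" (rotation vector, rad) and "tvec" (3), from world to camera coordinates, as OpenCV has them. Camera axes: x right, y down, z forward; pixel columns grow to the right and rows downward; lengths in m; the calibration is good to about 2 mm. A picture is of the moment at which its call begins. calibration takes no time and is no camera call.
- job.sign_off(): hands the job in; it is judged then, once.
The state is a dict: "time_s": time; "joints": joint angles; "dq": joint speeds; "joint_efforts": joint torques, N m; "tcp_pos": TCP position; "tcp_rot": TCP orientation; "wrist_force": force on the tool from outside, world axes, zero at the start; "moment": the same for the moment, N m; "finger_gap": finger opening in m; "finger_force": force on a finger pad.
Only numpy, scipy, OpenCV 4.12 (cv2) and the standard library are available. Lean on these libraries where they do the work, as an engineer would, in place of code of your own. Each camera call takes 0.05 s, during which the arm holds its last target. There are 200 camera calls.

## Working session

There is one attempt and no reset: what is moved stays moved. The work goes in short steps, Python scripts to look and compute and a shell command to move; the robot and the scene stay as the last step left them, time stands still between calls to the robot, and variables do not carry over. Pictures are saved under pics/ and viewed, at most 10 in all, crops included, and the job is handed in when it is done.

```bash
mkdir -p pics
python3 - <<'E'
from rig import manip, optics
import cv2, numpy as np
for n in("side","top"):
    im=optics.snapshot(n); cv2.imwrite(f"pics/{n}0.png",im[:,:,::-1])
    cv2.imwrite(f"pics/{n}0b.png",cv2.resize(im[:,:,::-1],(800,600),interpolation=cv2.INTER_CUBIC))
    c=optics.calibration(n);print(c); R=cv2.Rodrigues(np.array(c['rvec']))[0];print(-R.T@np.array(c['tvec']),R[2])
o=manip.get_obs();print(o)
E
```

```text
{'fov_y': 47.193674723883625, 'cx': 258.69315955688353, 'cy': 192.62885820219117, 'k1': -0.13996519511436026, 'rvec': array([ 0.16410054, -2.84765849,  1.21715728]), 'tvec': array([0.53294639, 0.1312751 , 1.0764905 ])}
[0.45560892 0.74338975 0.83659368] [ 0.07858131 -0.71834553 -0.69123417]
{'fov_y': 44.87603408783377, 'cx': 251.67458875048328, 'cy': 191.71463135979866, 'k1': -0.1841918969519155, 'rvec': array([ 2.1347531 , -2.19089997,  0.05512829]), 'tvec': array([0.09502213, 0.56026724, 1.36077249])}
[0.44634463 0.03681944 1.40500931] [ 0.08385814  0.03148544 -0.99598016]
{'time_s': 0.1, 'joints': array([-1.26650228,  0.59205874,  0.0482933 ,  1.60971308, -0.0332934 ,
        0.9426974 , -0.03371648]), 'dq': array([ 0.00045312, -0.00259697, -0.00104687, -0.00337759,  0.00190465,
        0.00083377,  0.00093615]), 'joint_efforts': array([ 4.92549530e-03, -5.49998653e+01,  1.55327249e+00, -1.98824126e+01,
        9.70656518e-03,  3.88247397e-03, -1.43831221e-05]), 'tcp_pos': array([0.28056319, 0.66774071, 0.25222516]), 'tcp_rot': array([-1.47120553e-04,  1.97550704e-01,  9.80292123e-01, -1.02557133e-03]), 'wrist_force': array([ 0.34905241,  0.2451912 , -0.61422299]), 'moment': array([ 0.01796662, -0.01888774,  0.04148297]), 'finger_force': 0.0, 'finger_gap': 0.0855688524776584}
```

View pics/side0b.png

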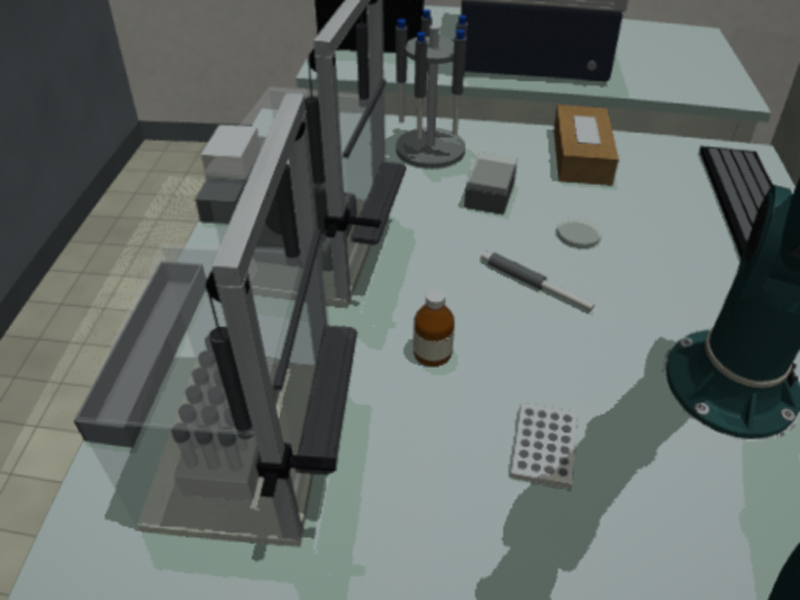

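View pics/top0b.png

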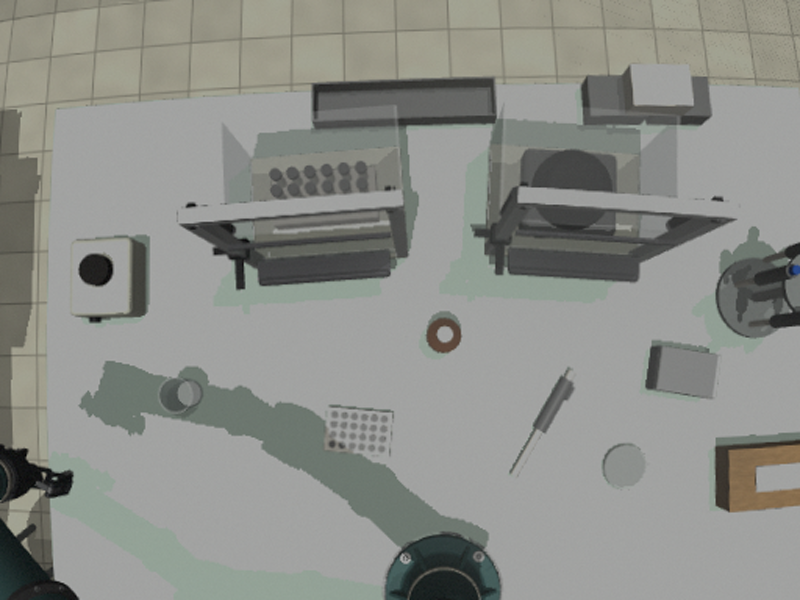

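The side picture shows the tube cabinet nearer the side camera (the left, +y one), with its lip at about (330,400) and the clamp and pointer near (272,475). In the top picture its lip is at (325,267), the pointer blade tip at about (240,288) and the bottle at (444,334). Next I'll zoom in for exact pixels.

Run:
```python
import cv2
s=cv2.imread("pics/side0.png");t=cv2.imread("pics/top0.png")
def crop(im,x0,y0,w,h,k,fn):
    c=cv2.resize(im[y0:y0+h,x0:x0+w],None,fx=k,fy=k,interpolation=cv2.INTER_CUBIC)
    c=cv2.convertScaleAbs(c,alpha=1.6,beta=20)
    for i in range(0,w,10): cv2.putText(c,str(x0+i),(i*k,8),0,.3,(0,0,255)); cv2.line(c,(i*k,10),(i*k,16),(0,0,255))
    for j in range(0,h,10): cv2.putText(c,str(y0+j),(0,j*k+4),0,.3,(0,0,255)); cv2.line(c,(20,j*k),(26,j*k),(0,0,255))
    cv2.imwrite(fn,c)
crop(s,150,200,85,120,5,"pics/sc.png"); crop(t,125,140,145,60,5,"pics/tc.png")
```

```text
(no output)
```

View pics/sc.png

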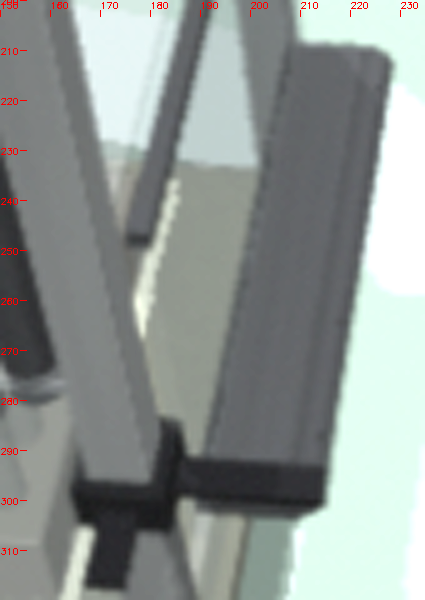

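View pics/tc.png

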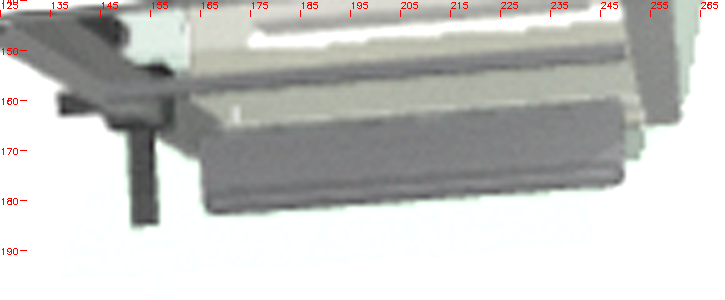

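The side crop shows the black pointer blade with its tip near (213.5,297), and the lip's lower front edge running from about (227,214) to (215,290). In the top crop the blade tip is at (154,184.5) and the lip's front edge runs from (166.5,182) to (248.5,176.5).

```bash
cat > h.py <<'E'
import numpy as np, cv2
from rig import optics, manip
def ray(n,p):
    c=optics.calibration(n); f=192/np.tan(np.radians(c['fov_y']/2))
    d=((np.array(p)-[c['cx'],c['cy']])/f)
    K=np.eye(3);u=cv2.undistortPoints(d.reshape(1,1,2).astype(float),K,np.array([c['k1'],0,0,0.]))[0,0]
    R=cv2.Rodrigues(c['rvec'])[0]; v=R.T@np.array([*u,1.]); return -R.T@c['tvec'],v/np.linalg.norm(v)
def tri(a,b):
    o,d=ray("side",a);p,e=ray("top",b)
    s=np.linalg.lstsq(np.c_[d,-e],p-o,rcond=None)[0]
    x,y=o+s[0]*d,p+s[1]*e; return (x+y)/2,np.linalg.norm(x-y)
def planept(l1,l2,b,n1="side",n2="top"):
    o,d=ray(n1,l1);_,e=ray(n1,l2);n=np.cross(d,e);p,g=ray(n2,b)
    return p+g*(n@(o-p))/(n@g)
E
cat > m.py <<'E'
from h import *
np.set_printoptions(precision=4,suppress=True)
print("ptr",tri((213.5,297),(154,184.5)), tri((214,296),(154,185)),tri((214,300),(154,185)))
for b in((166.5,182.3),(207.5,179.6),(248.8,176.6)): print("lip front-bottom",planept((227,214),(215.2,289),b))
print("lipfar",tri((227,213),(248.8,176.5)))
for b in (444/800*512,334/600*384),: 
    p,e=ray("top",b); print("bottle cap",p+e*(0.13-p[2])/e[2])
E
python3 m.py
```

```text
ptr (array([0.5764, 0.3363, 0.187 ]), np.float64(0.0020311195987882127)) (array([0.5751, 0.3357, 0.1895]), np.float64(0.0026787729447089784)) (array([0.5758, 0.338 , 0.1802]), np.float64(0.0019660425528606157))
lip front-bottom [0.5865 0.3143 0.1306]
lip front-bottom [0.5859 0.1933 0.1732]
lip front-bottom [0.5888 0.0818 0.1896]
lipfar (array([0.5969, 0.0841, 0.1318]), np.float64(0.002160034515337208))
bottle cap [ 0.4907 -0.0104  0.13  ]
```

```bash
python3 -m pendant '[{"gripper":0,"dx":-0.8,"dy":-1},{"gripper":0,"dx":-0.8,"dy":-1},{"gripper":0,"dx":-0.8,"dy":-1},{"gripper":0,"dx":-0.8,"dy":-1},{"gripper":0,"dx":-0.8,"dy":-1},{"gripper":0,"dx":-0.8,"dy":-1},{"gripper":0,"dx":-0.8,"dy":-1},{"gripper":0,"dx":-0.8,"dy":-1},{"gripper":0,"dx":-0.8,"dy":-1},{"gripper":0,"dx":-0.8,"dy":-1},{"gripper":0,"dx":-0.8,"dy":-1},{"gripper":0,"dx":-0.8,"dy":-1}]' 30
```

```text
invalid input at $[0]: expected keys gripper, dx, dy, dz, wx, wy, wz
```

```bash
python3 -m pendant '[{"gripper":0,"dx":-0.8,"dy":-1,"dz":0,"wx":0,"wy":0,"wz":0},{"gripper":0,"dx":-0.8,"dy":-1,"dz":0,"wx":0,"wy":0,"wz":0},{"gripper":0,"dx":-0.8,"dy":-1,"dz":0,"wx":0,"wy":0,"wz":0},{"gripper":0,"dx":-0.8,"dy":-1,"dz":0,"wx":0,"wy":0,"wz":0},{"gripper":0,"dx":-0.8,"dy":-1,"dz":0,"wx":0,"wy":0,"wz":0},{"gripper":0,"dx":-0.8,"dy":-1,"dz":0,"wx":0,"wy":0,"wz":0},{"gripper":0,"dx":-0.8,"dy":-1,"dz":0,"wx":0,"wy":0,"wz":0},{"gripper":0,"dx":-0.8,"dy":-1,"dz":0,"wx":0,"wy":0,"wz":0},{"gripper":0,"dx":-0.8,"dy":-1,"dz":0,"wx":0,"wy":0,"wz":0},{"gripper":0,"dx":-0.8,"dy":-1,"dz":0,"wx":0,"wy":0,"wz":0},{"gripper":0,"dx":-0.8,"dy":-1,"dz":0,"wx":0,"wy":0,"wz":0},{"gripper":0,"dx":-0.8,"dy":-1,"dz":0,"wx":0,"wy":0,"wz":0}]' 30
```

```text
time_s: 1.6
tcp_pos: [0.4069, 0.2236, 0.2532]
tcp_rot: [-0.0, 0.198, 0.98, -0.0]
wrist_force: [1.0, 0.4, -0.3]
finger_gap: 0.0001
finger_force: 0.0
```

```bash
python3 -m pendant '[{"gripper":0,"dx":-0.8,"dy":0,"dz":0,"wx":0,"wy":0,"wz":-0.9},{"gripper":0,"dx":-0.8,"dy":0,"dz":0,"wx":0,"wy":0,"wz":-0.8},{"gripper":0,"dx":-0.8,"dy":-0.2,"dz":0,"wx":0,"wy":0,"wz":-0.8},{"gripper":0,"dx":0,"dy":0,"dz":0,"wx":0,"wy":-1,"wz":0},{"gripper":0,"dx":0,"dy":0,"dz":0,"wx":0,"wy":-1,"wz":0},{"gripper":0,"dx":0,"dy":0,"dz":0,"wx":0,"wy":-1,"wz":0},{"gripper":0,"dx":0,"dy":0,"dz":0,"wx":0,"wy":-1,"wz":0},{"gripper":0,"dx":0,"dy":0,"dz":0,"wx":0,"wy":-1,"wz":0},{"gripper":0,"dx":0,"dy":0,"dz":0,"wx":0,"wy":0,"wz":0}]'
python3 -c "
from rig import manip
from scipy.spatial.transform import Rotation as R
o=manip.get_obs();q=o['tcp_rot'];print(R.from_quat([*q[1:],q[0]]).as_matrix().round(3),o['joints'].round(2))"
```

```text
time_s: 2.72
tcp_pos: [0.4831, 0.1808, 0.2486]
tcp_rot: [0.261, -0.008, 0.965, -0.033]
wrist_force: [-0.0, -0.3, 0.4]
finger_gap: -0.0
finger_force: 0.0
[[-0.863  0.002  0.504]
 [-0.033  0.998 -0.06 ]
 [-0.503 -0.069 -0.861]] [-1.07  0.29  0.53  2.38  1.11  0.22 -0.07]
```

```bash
python3 -m pendant '[{"gripper":0,"dx":0.17,"dy":0.2,"dz":0.8,"wx":0,"wy":0,"wz":0},{"gripper":0,"dx":0.17,"dy":0.2,"dz":0.8,"wx":0,"wy":0,"wz":0},{"gripper":0,"dx":0.17,"dy":0.2,"dz":0.8,"wx":0,"wy":0,"wz":0},{"gripper":0,"dx":0.17,"dy":0.2,"dz":0.8,"wx":0,"wy":0,"wz":0},{"gripper":0,"dx":0.17,"dy":0.2,"dz":0.8,"wx":0,"wy":0,"wz":0},{"gripper":0,"dx":0.17,"dy":0.2,"dz":0.8,"wx":0,"wy":0,"wz":0},{"gripper":0,"dx":0,"dy":0,"dz":0,"wx":0,"wy":-1,"wz":0},{"gripper":0,"dx":0,"dy":0,"dz":0,"wx":0,"wy":-0.5,"wz":0},{"gripper":0,"dx":0,"dy":0,"dz":0,"wx":0,"wy":0,"wz":0}]'
cat > s.py <<'E'
from rig import manip
from scipy.spatial.transform import Rotation as R
o=manip.get_obs();q=o['tcp_rot'];print(R.from_quat([*q[1:],q[0]]).as_matrix().round(3),o['joints'].round(2),o['tcp_pos'].round(4))
E
python3 s.py
```

```text
time_s: 3.85
tcp_pos: [0.5259, 0.1993, 0.1171]
tcp_rot: [0.37, -0.011, 0.928, -0.041]
wrist_force: [-0.2, -0.6, 0.3]
finger_gap: -0.0002
finger_force: 0.0
[[-0.726  0.011  0.687]
 [-0.051  0.996 -0.069]
 [-0.685 -0.085 -0.723]] [-0.66  0.65 -0.06  2.46  2.29  0.77 -1.38] [0.5259 0.1993 0.1171]
```

```bash
python3 -m pendant '[{"gripper":0,"dx":0.7,"dy":0,"dz":0.75,"wx":0,"wy":0,"wz":0},{"gripper":0,"dx":0,"dy":0,"dz":0,"wx":0,"wy":0,"wz":0},{"gripper":0,"dx":-0.45,"dy":0.05,"dz":0.42,"wx":0,"wy":0,"wz":0},{"gripper":0,"dx":-0.45,"dy":0.05,"dz":0.42,"wx":0,"wy":0,"wz":0},{"gripper":0,"dx":-0.45,"dy":0.05,"dz":0.42,"wx":0,"wy":0,"wz":0},{"gripper":0,"dx":0,"dy":0,"dz":0,"wx":0,"wy":0,"wz":0}]'
python3 s.py
python3 - <<'E'
from h import *
s=optics.snapshot("side");t=optics.snapshot("top")
a=cv2.resize(s[170:320,140:290],None,fx=4,fy=4,interpolation=2)
cv2.imwrite("pics/s1.png",cv2.convertScaleAbs(a[:,:,::-1],alpha=1.5,beta=20))
E
```

```text
time_s: 4.6
tcp_pos: [0.5854, 0.2021, 0.0897]
tcp_rot: [0.374, -0.009, 0.927, -0.039]
wrist_force: [-0.2, 0.9, 0.3]
finger_gap: 0.0002
finger_force: 0.0
[[-0.72   0.012  0.693]
 [-0.047  0.997 -0.066]
 [-0.692 -0.08  -0.718]] [-0.59  0.73 -0.04  2.35  2.37  0.74 -1.37] [0.5854 0.2021 0.0897]
```

View pics/s1.png

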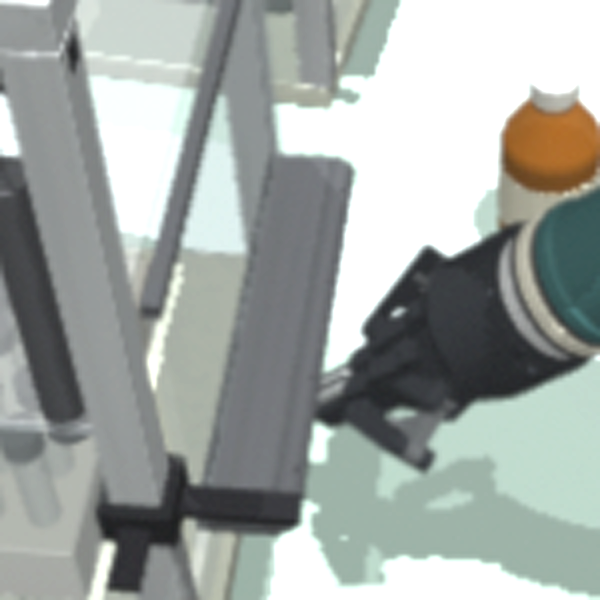

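The shut fingers reach just under the middle of the lip's front edge, around (325,390) in the crop, and the bottle is standing clear. Now I'll raise the tool to make contact.

```bash
for i in 1; do python3 -m pendant '[{"gripper":0,"dx":-0.23,"dy":-0.03,"dz":-0.24,"wx":0,"wy":0,"wz":0},{"gripper":0,"dx":0,"dy":0,"dz":0,"wx":0,"wy":0,"wz":0}]'; done
python3 -m pendant '[{"gripper":0,"dx":-0.12,"dy":-0.01,"dz":-0.12,"wx":0,"wy":0,"wz":0},{"gripper":0,"dx":0,"dy":0,"dz":0,"wx":0,"wy":0,"wz":0}]'
python3 -m pendant '[{"gripper":0,"dx":-0.12,"dy":-0.01,"dz":-0.12,"wx":0,"wy":0,"wz":0},{"gripper":0,"dx":0,"dy":0,"dz":0,"wx":0,"wy":0,"wz":0}]'
python3 -m pendant '[{"gripper":0,"dx":-0.12,"dy":-0.01,"dz":-0.12,"wx":0,"wy":0,"wz":0},{"gripper":0,"dx":0,"dy":0,"dz":0,"wx":0,"wy":0,"wz":0}]'
python3 -m pendant '[{"gripper":0,"dx":-0.12,"dy":-0.01,"dz":-0.12,"wx":0,"wy":0,"wz":0},{"gripper":0,"dx":0,"dy":0,"dz":0,"wx":0,"wy":0,"wz":0}]'
```

```text
time_s: 4.95
tcp_pos: [0.5822, 0.2021, 0.0991]
tcp_rot: [0.372, -0.011, 0.927, -0.039]
wrist_force: [1.1, 0.2, -0.1]
finger_gap: -0.0002
finger_force: 0.0
time_s: 5.2
tcp_pos: [0.5827, 0.2022, 0.1039]
tcp_rot: [0.372, -0.011, 0.927, -0.039]
wrist_force: [0.2, -0.0, -0.1]
finger_gap: -0.0001
finger_force: 0.0
time_s: 5.45
tcp_pos: [0.583, 0.2023, 0.1089]
tcp_rot: [0.372, -0.011, 0.927, -0.04]
wrist_force: [-0.0, -0.6, 0.3]
finger_gap: -0.0001
finger_force: 0.0
time_s: 5.7
tcp_pos: [0.5831, 0.2023, 0.114]
tcp_rot: [0.372, -0.011, 0.927, -0.04]
wrist_force: [0.1, 1.5, -0.2]
finger_gap: 0.0002
finger_force: 0.0
time_s: 5.95
tcp_pos: [0.5833, 0.2025, 0.1192]
tcp_rot: [0.372, -0.011, 0.927, -0.039]
wrist_force: [0.2, -0.9, -0.4]
finger_gap: -0.0001
finger_force: 0.0
```

```bash
R='x'
python3 -m pendant '[{"gripper":0,"dx":-0.12,"dy":-0.01,"dz":-0.12,"wx":0,"wy":0,"wz":0},{"gripper":0,"dx":0,"dy":0,"dz":0,"wx":0,"wy":0,"wz":0}]'|sed -n 2,4p
python3 -m pendant '[{"gripper":0,"dx":-0.12,"dy":-0.01,"dz":-0.12,"wx":0,"wy":0,"wz":0},{"gripper":0,"dx":0,"dy":0,"dz":0,"wx":0,"wy":0,"wz":0}]'|sed -n 2,4p
python3 -m pendant '[{"gripper":0,"dx":-0.12,"dy":-0.01,"dz":-0.12,"wx":0,"wy":0,"wz":0},{"gripper":0,"dx":0,"dy":0,"dz":0,"wx":0,"wy":0,"wz":0}]'|sed -n 2,4p
python3 - <<'E'
from h import *
s=optics.snapshot("side")
a=cv2.resize(s[170:320,140:290],None,fx=4,fy=4,interpolation=2)
cv2.imwrite("pics/s2.png",cv2.convertScaleAbs(a[:,:,::-1],alpha=1.5,beta=20))
E
```

```text
tcp_pos: [0.5834, 0.2027, 0.1243]
tcp_rot: [0.372, -0.011, 0.927, -0.039]
wrist_force: [0.3, 0.5, 0.2]
tcp_pos: [0.5823, 0.2026, 0.1286]
tcp_rot: [0.371, -0.011, 0.928, -0.04]
wrist_force: [-2.5, 0.3, -1.2]
tcp_pos: [0.5822, 0.2026, 0.1337]
tcp_rot: [0.371, -0.011, 0.928, -0.04]
wrist_force: [-5.6, -0.3, -0.6]
```

View pics/s2.png

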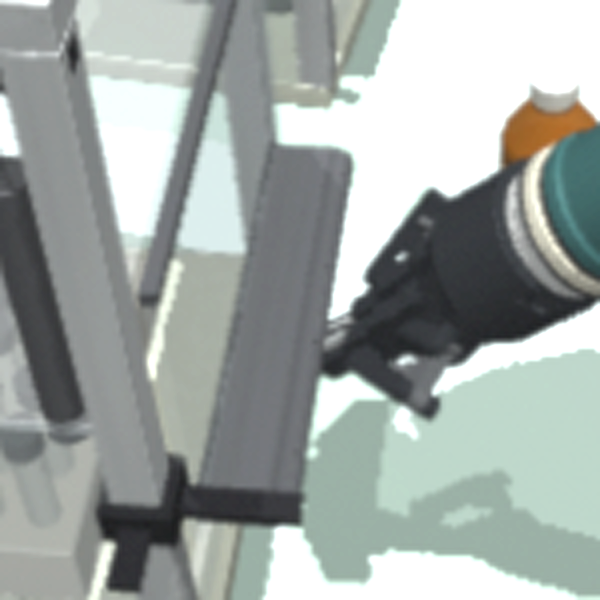

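The fingers are touching the lip and the sash has started to rise: its far corner is about 2.5 raw pixels higher than before. The bottle is untouched.

```bash
python3 -m pendant '[{"gripper":0,"dx":-0.24,"dy":-0.02,"dz":-0.24,"wx":0,"wy":0,"wz":0},{"gripper":0,"dx":0,"dy":0,"dz":0,"wx":0,"wy":0,"wz":0}]'|sed -n 2,4p
python3 -m pendant '[{"gripper":0,"dx":-0.24,"dy":-0.02,"dz":-0.24,"wx":0,"wy":0,"wz":0},{"gripper":0,"dx":0,"dy":0,"dz":0,"wx":0,"wy":0,"wz":0}]'|sed -n 2,4p
python3 - <<'E'
from h import *
s=optics.snapshot("side");t=optics.snapshot("top")
cv2.imwrite("pics/side3.png",s[:,:,::-1]);cv2.imwrite("pics/top3.png",t[:,:,::-1])
def c(im,x,y,w,h,k):
    return cv2.convertScaleAbs(cv2.resize(im[y:y+h,x:x+w],(w*k,h*k),interpolation=2),alpha=1.5,beta=20)[:,:,::-1]
a=c(s,175,190,80,120,5);b=c(t,150,130,120,60,3)
o=np.zeros((600,780,3),np.uint8);o[:,:400]=a;o[:180,410:770]=b;cv2.imwrite("pics/c3.png",o)
E
```

```text
tcp_pos: [0.5824, 0.2026, 0.1445]
tcp_rot: [0.371, -0.011, 0.928, -0.04]
wrist_force: [-6.2, 0.5, -0.7]
tcp_pos: [0.5827, 0.2027, 0.1551]
tcp_rot: [0.371, -0.01, 0.928, -0.04]
wrist_force: [-6.2, -1.6, -0.9]
```

View pics/c3.png

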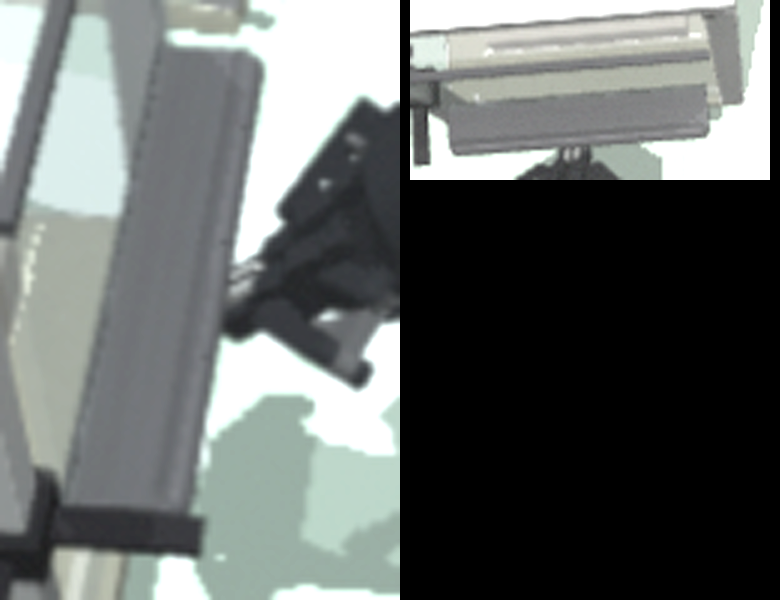

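Crop: the sash has followed the fingers up. The lip's far lower front corner is now at side pixel (227.4,202.8), and it was (228,212.5) before. In the top view the lip's front corners are at (249.4,175.3) and (164,181.3).

```bash
cat > z.py <<'E'
from h import *
np.set_printoptions(precision=4,suppress=True)
def zfit(s,t): print(s,t,*tri(s,t))
zfit((228,212.5),(248.8,176.6)); zfit((227.4,202.8),(249.4,175.3))
# pointer tip: candidates
P=tri((213.5,297),(154,184.5))[0]
# predicted far corner xy from pointer & yaw, z from side ray at that y
a,b=[ (lambda o,d,z:o+d*(z-o[2])/d[2])(*ray("top",p),.125) for p in((166.5,182.3),(248.8,176.6))]
v=(a-b)[:2];print("len",np.linalg.norm(v),"yaw",np.degrees(np.arctan2(-v[0],v[1])));v/=np.linalg.norm(v)
out=np.array([-v[1],v[0]]) 
F=P[:2]-v*(.139+.110)-out*(.017-.008);print("pred far corner",F)
for s in((228,212.5),(227.4,202.8)):
    o,d=ray("side",s);k=(F[1]-o[1])/d[1];print("z",o+k*d)
# template-match rise of far corner, pixels
A,B=[cv2.imread(f"pics/side{i}.png",0) for i in(0,3)]
T=A[204:222,206:230];r=cv2.matchTemplate(B[185:225,196:240],T,5);_,m,_,l=cv2.minMaxLoc(r);print("match",m,l[0]+196-206,l[1]+185-204)
E
python3 z.py
```

```text
(228, 212.5) (248.8, 176.6) [0.5956 0.0839 0.1336] 0.0003558325503863278
(227.4, 202.8) (249.4, 175.3) [0.5959 0.0812 0.1612] 0.000637218547544004
len 0.2314679964800515 yaw 2.2878905729501424
pred far corner [0.5954 0.0879]
z [0.5949 0.0879 0.1378]
z [0.5948 0.0879 0.1679]
match 0.9303187727928162 -1 -9
```

```bash
python3 -m pendant '[{"gripper":0,"dx":-0.25,"dy":-0.02,"dz":-0.25,"wx":0,"wy":0,"wz":0},{"gripper":0,"dx":-0.25,"dy":-0.02,"dz":-0.25,"wx":0,"wy":0,"wz":0},{"gripper":0,"dx":0,"dy":0,"dz":0,"wx":0,"wy":0,"wz":0}]'|sed -n 2,4p
python3 - <<'E'
from h import *
s=optics.snapshot("side");t=optics.snapshot("top")
cv2.imwrite("pics/side4.png",s[:,:,::-1]);cv2.imwrite("pics/top4.png",t[:,:,::-1])
def c(im,x,y,w,h,k):
    return cv2.convertScaleAbs(cv2.resize(im[y:y+h,x:x+w],(w*k,h*k),interpolation=2),alpha=1.5,beta=20)[:,:,::-1]
a=c(s,175,190,80,120,5);b=c(t,225,150,40,35,9);d=c(t,140,150,40,35,9)
o=np.zeros((640,770,3),np.uint8);o[:600,:400]=a;o[:315,405:765]=b;o[320:635,405:765]=d;cv2.imwrite("pics/c4.png",o[:600])
A,B=[cv2.imread(f"pics/side{i}.png",0) for i in(0,4)]
T=A[204:222,206:230];r=cv2.matchTemplate(B[175:225,196:240],T,5);_,m,_,l=cv2.minMaxLoc(r);print("match",m,l[0]+196-206,l[1]+175-204)
E
```

```text
tcp_pos: [0.5833, 0.2029, 0.1768]
tcp_rot: [0.372, -0.01, 0.927, -0.04]
wrist_force: [-7.8, -2.0, -2.3]
match 0.7678776383399963 -2 -17
```

View pics/c4.png

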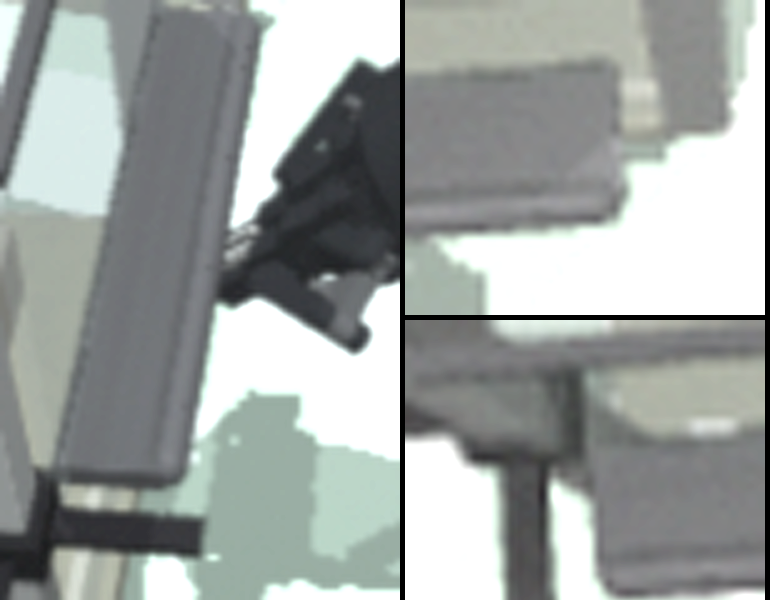

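The lip's near lower front corner now shows at side pixel (212.4,285.5), above the blade (tip at (215.6,296.3)). In the top view the near corner is at (162.6,180.2) and the far corner at (248.7,174.2).

Run:
```python
from h import *
np.set_printoptions(precision=4,suppress=True)
for n,s,t in(("near",(212.2,285.3),(162.4,180)),("far",(226.3,194.2),(248.5,174)),("ptr",(215.4,296.2),(153.7,184.7)),("ptr-",(214.6,297),(154,184.7))): print(n,*tri(s,t))
# predicted image rows: near corner if level with pointer, for z offsets
P=tri((215.4,296.2),(153.7,184.7))[0]
y=np.radians(2.4);v=np.array([-np.sin(y),np.cos(y),0]);out=np.array([-v[1],v[0],0])
c=optics.calibration("side");f=192/np.tan(np.radians(c['fov_y']/2));K=np.array([[f,0,c['cx']],[0,f,c['cy']],[0,0,1.]])
for nm,along in(("near",-.029),("far",-.249)):
  for h in(-.02,-.01,0,.01):
    q=P+v*along-out*.009+[0,0,h]
    print(nm,h,cv2.projectPoints(q[None],c['rvec'],c['tvec'],K,np.array([c['k1'],0,0,0.]))[0].ravel())
```

```text
near [0.5854 0.3129 0.1873] 0.0026946727763158267
far [0.5965 0.0826 0.1883] 0.0012791489047797545
ptr [0.5743 0.3362 0.19  ] 0.0006416056277303225
ptr- [0.5752 0.3362 0.1872] 0.000677433372475855
near -0.02 [213.2289 288.2991]
near -0.01 [212.8301 285.1353]
near 0 [212.4246 281.9104]
near 0.01 [212.0121 278.623 ]
far -0.02 [227.9004 202.1414]
far -0.01 [227.693  198.8197]
far 0 [227.4829 195.4483]
far 0.01 [227.2702 192.0262]
```

```bash
python3 -m pendant '[{"gripper":0,"dx":0.24,"dy":0,"dz":-0.23,"wx":0,"wy":0,"wz":0},{"gripper":0,"dx":0.5,"dy":0,"dz":-0.48,"wx":0,"wy":0,"wz":0},{"gripper":0,"dx":0.7,"dy":0,"dz":-0.67,"wx":0,"wy":0,"wz":0},{"gripper":0,"dx":0.7,"dy":0,"dz":-0.67,"wx":0,"wy":0,"wz":0},{"gripper":0,"dx":0,"dy":0,"dz":0,"wx":0,"wy":0,"wz":0},{"gripper":0,"dx":0,"dy":0,"dz":0,"wx":0,"wy":0,"wz":0}]'
python3 - <<'E'
from h import *
s=optics.snapshot("side")
cv2.imwrite("pics/side5.png",s[:,:,::-1])
cv2.imwrite("pics/c5.png",cv2.convertScaleAbs(cv2.resize(s[190:310,175:295],(600,600),interpolation=2),alpha=1.5,beta=20)[:,:,::-1])
A,B=[cv2.imread(f"pics/side{i}.png",0) for i in(4,5)]
for y,x in((190,206),(270,190)):
    T=A[y:y+22,x:x+26];r=cv2.matchTemplate(B[y-10:y+32,x-8:x+34],T,5);_,m,_,l=cv2.minMaxLoc(r);print("match",m,l[0]-8,l[1]-10)
E
```

```text
time_s: 8.57
tcp_pos: [0.4963, 0.2053, 0.1766]
tcp_rot: [0.373, -0.011, 0.927, -0.039]
wrist_force: [-0.3, 0.1, -0.0]
finger_gap: 0.0001
finger_force: 0.0
match 0.9992795586585999 0 0
match 0.9109357595443726 0 0
```

View pics/c5.png

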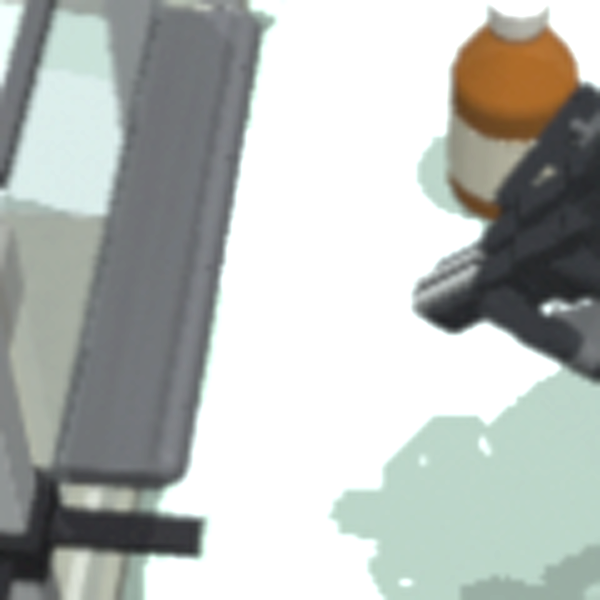

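The sash stayed put after release: its corners are still at (258,22) and (188,480) in the crop, with no pixel shift. The gripper is clear and the bottle is upright.

```bash
python3 -c "
from rig import job
print(job.sign_off())"
```

```text
the job is handed in; nothing more can be done
None
```

I raised the tube cabinet's sash until its lip measured about 0.188 m against 0.187–0.190 m for the pointer. It held there with the gripper clear, the bottle stayed upright, the arm never went near the other sash, and I handed the job in (no verdict came back).

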